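# Set the table pieces on their coasters

### The job

Stand each of the four table pieces on the coaster that matches its foot in shape and size: the candlestick on the large round one, the pepper mill on the small round one, the salt cellar on the square one and the butter dish on the oblong one. Each must stand upright in the middle of its coaster, with no part of its foot overhanging, and the salt cellar and butter dish must be lined up with their coasters' edges. Carry them upright, set them down gently rather than dropping them, and leave the tumbler and the jam jar where they stand.

Things in the scene. Friction and masses are not known exactly. Their poses are not given: they have to be found in the camera images.
- candlestick: Steel candlestick with a short white candle, round about z, 132 mm tall (the wick is 6 mm more), 0.4 kg. Round foot 84 mm across, thin stem 20 mm across from 30 to 74 mm height, then a plain round cup 36 mm across from 80 to 110 mm height (grip here), then the candle, 22 mm across, fixed in it. Starts upright on the table. Origin: centre of its underside; z up.
- pepper_mill: Dark wooden pepper mill, round about z, 142 mm tall (a small steel ball on top ends at 152 mm), 0.25 kg, one rigid piece. Round foot 56 mm across, waist 36 mm across at 75 mm height, plain round head 44 mm across from 106 to 136 mm height (grip here). Starts upright on the table. Origin: centre of its underside; z up.
- salt_cellar: White ceramic salt cellar: a square block 50 x 50 mm (its sides along x and y), 60 mm high, with a round steel cap 36 mm across on top that ends at 72 mm height, 0.22 kg. Grip it squarely across x or across y. Starts upright on the table. Origin: centre of its underside; z up.
- butter_dish: White ceramic butter dish, oblong, cover and base one rigid piece, 0.4 kg. Foot plate 96 mm (x) by 50 mm (y), 10 mm high; cover 82 x 40 mm up to 44 mm height; on top a bar handle 46 mm long (x), 16 mm wide (y), from 49 to 71 mm height (grip it across y). A thin blue band runs round the foot of the cover. Starts upright on the table. Origin: centre of its underside; z up.
- large_round_coaster: Round coaster 108 mm across, for the candlestick. Fixed to the table, 6 mm thick, pale top with a thin light-wood edge, no raised rim. Origin: centre of its underside, on the table top (z = 0), so its top is at z = 6 mm; z up.
- small_round_coaster: Round coaster 80 mm across, for the pepper mill. Fixed to the table, 6 mm thick, pale top with a thin light-wood edge, no raised rim. Origin: centre of its underside, on the table top (z = 0), so its top is at z = 6 mm; z up.
- square_coaster: Square coaster 74 x 74 mm, sides along x and y, for the salt cellar. Fixed to the table, 6 mm thick, pale top with a thin light-wood edge, no raised rim. Origin: centre of its underside, on the table top (z = 0), so its top is at z = 6 mm; z up.
- oblong_coaster: Oblong coaster 120 mm (x) by 74 mm (y), for the butter dish. Fixed to the table, 6 mm thick, pale top with a thin light-wood edge, no raised rim. Origin: centre of its underside, on the table top (z = 0), so its top is at z = 6 mm; z up.
- tumbler: Green glass tumbler, open on top, 68 mm across and 90 mm tall, loose: a bystander to be left alone. Origin: centre of its underside; z up.
- jam_jar: Amber glass jam jar with a brass lid and a paper label, 60 mm across and 85 mm tall, loose: a bystander to be left alone. Origin: centre of its underside; z up.
Not all that is in view belongs to the job. Leave any orange look-alike of the candlestick alone. Of the things that look like the pepper_mill, take the one that is farthest to the robot's right at the start.

How it is judged (in metres and radians):
At the end, for the whole second after the job is handed in: Each piece stands on top of its coaster, centres within 12 mm, tilt under 0.08 rad, at rest; butter dish within 0.2 rad of its coaster's long axis, salt cellar within 0.2 rad of its coaster's sides (any quarter turn); tumbler and jam jar upright (0.1 rad), within 30 mm of their start (horizontal distance between candlestick and large_round_coaster below 0.012 m and z of candlestick in the frame of large_round_coaster between 0.003 and 0.009 m and angle between each of candlestick, pepper_mill, salt_cellar, butter_dish's own z axis and vertical below 0.08 rad and linear speed of each of candlestick, pepper_mill, salt_cellar, butter_dish below 0.02 m/s and angular speed of each of candlestick, pepper_mill, salt_cellar, butter_dish below 0.2 rad/s and horizontal distance between pepper_mill and small_round_coaster below 0.012 m and z of pepper_mill in the frame of small_round_coaster between 0.003 and 0.009 m and horizontal distance between salt_cellar and square_coaster below 0.012 m and z of salt_cellar in the frame of square_coaster between 0.003 and 0.009 m and horizontal distance between butter_dish and oblong_coaster below 0.012 m and z of butter_dish in the frame of oblong_coaster between 0.003 and 0.009 m and angle between the x axis of butter_dish and the x axis of oblong_coaster, either way round below 0.2 rad and (angle between the x axis of salt_cellar and the x axis of square_coaster, either way round below 0.2 rad or angle between the x axis of salt_cellar and the y axis of square_coaster, either way round below 0.2 rad) and distance of each of tumbler, jam_jar from where it was at the start of the episode below 0.03 m and angle between each of tumbler, jam_jar's own z axis and vertical below 0.1 rad); the robot touches nothing.
It fails at once if a piece is tipped over (beyond about 40 degrees) (angle between any of candlestick, pepper_mill, salt_cellar, butter_dish's own z axis and vertical above 0.7 rad).
It fails at once if a piece is dropped from more than about 2 cm (falls faster than 0.6 m/s, out of the fingers) ((linear speed of candlestick above 0.6 m/s and contact force between the fingers and candlestick below 0.01 N) or (linear speed of pepper_mill above 0.6 m/s and contact force between the fingers and pepper_mill below 0.01 N) or (linear speed of salt_cellar above 0.6 m/s and contact force between the fingers and salt_cellar below 0.01 N) or (linear speed of butter_dish above 0.6 m/s and contact force between the fingers and butter_dish below 0.01 N)).
It fails at once if the tumbler or the jam jar is shifted by more than 3 cm or knocked over (distance of any of tumbler, jam_jar from where it was at the start of the episode above 0.03 m or angle between any of tumbler, jam_jar's own z axis and vertical above 0.5 rad).
It also fails if it takes over 128 s, if anything falls off the work surface, if the arm or the gripper's body presses on something with over 40 N, if the wrist force passes 120 N, or if a joint passes its speed limit or range.

### The arm

A 6-joint arm with a two-finger parallel gripper is mounted at the origin on the work surface. World frame = base frame: x ahead of the robot, y to its left, z up, the work surface at z = 0. Lengths are in m, angles in degrees, forces in N, time in s.
With the tool pointing down it reaches from about 0.4 to 0.825 m from the base axis. Payload 7 kg.
Tool frame: the origin (TCP) lies on the front face of the gripper's body, between the roots of the fingers; the fingertips stand 73 mm ahead of it and the grasp point (between the pads) lies 54 mm ahead of it (manip.tip_extent is the distance from the TCP to the fingertips, in m); z points along the fingers, y is the line along which they close (so a half turn about z gives the same grasp; the last joint's range is limited). The gripper opens to 85 mm and grips with 20 to 120 N. Pads are 22 mm wide; open, the fingers measure 114 mm over their backs; the gripper's body (76 mm by 85 mm) begins 54 mm behind the grasp point. The pads swing forward as they close: fully open they stand 13 mm farther back than shut.
Start: joints at [91.45, 20.546, 0.682, 0, -70.136, -16.507], TCP at [0.175, 0.652, 0.304] pointing down, gripper open.
Joint ranges: [-176.03, 176.03], [-82.01, 121.73], [-58.28, 71.71], [-173.87, 95.51], [-174.79, -0.11], [-173.66, 173.66]. Speed limits (degrees/s): [136.94, 136.94, 172.46, 180, 180, 180].

### API

Orientations are given as [roll, pitch, yaw] about the fixed x, y, z axes, in that order (R = Rz(yaw) Ry(pitch) Rx(roll)).
In Python, from rig import status, imaging, job, manip gives the robot as it stands.
- The arm moves only by the shell command python3 -m handwheel 'ROWS' [FORCE]. ROWS is a JSON list of rows, 1 to 5 of them, each of 7 numbers: the finger opening in m, then dx, dy, dz in m, then a rotation vector rx, ry, rz in degrees; each row is the pose to reach, as a shift and turn from the pose commanded when the command began, along the tool's axes at that moment; what a row does not reach only later rows make up. A row lasts 1/12 s, in which the tool goes at most 0.0417 m and 7.16 degrees, less where a joint would pass 70% of its speed; a pose out of reach is approached as far as the arm can. The fingers move at their own pace and stop on an object; FORCE is the grip in N (left out, the last holds). Time passes only in rows, so rows that do not move let the fingers close. It prints the time, the measured TCP pose, the force, the opening and the grip force at its end.
- status.get_obs(): the state, without advancing time (a new reading comes with each control period).
- imaging.grab_frame(name): name is "side" or "top" or "wrist"; returns a dict with "frame" (400x640x3 uint8, blue, green, red), "fovy" (degrees; the focal length in pixels is half the picture's height over the tangent of half this angle, whatever the lens; pixels are square), "cx", "cy" (the principal point, pixels), "k1" (the pictures are not rectified: a ray, as slopes to the right and down, at radius r is drawn at 1 + k1 r^2 times it, then the intrinsics apply), "R" (3x3) and "t" (3): a world point X has camera coordinates R X + t; the wrist camera has in their place "mount" (4x4, takes a point from camera to tool coordinates, whose origin is the TCP and whose axes are the flange's). Camera axes: x right, y down, z forward; pixel columns grow to the right and rows downward; lengths in m; the calibration is good to about 2 mm. A picture is of the moment at which its call begins: read the wrist's pose just before it. There is no depth.
- job.sign_off(): hands the job in; it is judged then, once.
The state is a dict: "time": time; "joint_pos": joint angles; "joint_vel": joint speeds; "tau": joint torques, N m; "ee_pos": TCP position; "tcp_rot": TCP orientation; "wrist_force": force on the tool from outside, world axes, zero at the start; "moment": the same for the moment, N m; "finger_gap": finger opening in m; "grip_force": force on a finger pad.
Only numpy, scipy, OpenCV 4.12 (cv2) and the standard library are available. Lean on these libraries where they do the work, as an engineer would, in place of code of your own. Each camera call takes 0.05 s, during which the arm holds its last target. There are 200 camera calls.

## Working session

There is one attempt and no reset: what is moved stays moved. The work goes in short steps, Python scripts to look and compute and a shell command to move; the robot and the scene stay as the last step left them, time stands still between calls to the robot, and variables do not carry over. Pictures are saved under pics/ and viewed, at most 16 in all, crops included, and the job is handed in when it is done.

```bash
ls; mkdir -p pics; python3 - <<'E'
from rig import status, imaging, job, manip
import cv2
print(status.get_obs())
for n in ("side","top","wrist"):
    f=imaging.grab_frame(n); cv2.imwrite(f"pics/{n}0.png",f["frame"]); print(n,{k:v for k,v in f.items() if k!="frame"})
E
```

```text
pics
{'time': 0.0, 'joint_pos': array([ 9.14482479e+01,  2.05913986e+01,  6.34051794e-01, -2.00568843e-02,
       -7.01367090e+01, -1.65066333e+01]), 'joint_vel': array([ 0.03770349,  0.0391286 , -0.12074048,  0.03180749,  0.06231768,
        0.03648819]), 'tau': array([ 1.07293013e-04, -5.83318233e+01,  2.93425047e+01,  6.93718985e+00,
       -5.88209485e-03, -4.71346269e-06]), 'ee_pos': array([0.17529186, 0.65146471, 0.30296631]), 'tcp_rot': array([ 1.79904463e+02, -8.64859094e-03, -1.50652086e+01]), 'wrist_force': array([-0.22719888, -0.71805941, -1.17699822]), 'moment': array([-0.04428706, -0.01860939,  0.06665386]), 'grip_force': 0.0, 'finger_gap': 0.0855082494309669}
side {'fovy': 55.28785736600775, 'cx': 319.20782081078534, 'cy': 187.43905634959498, 'k1': -0.04769364139154994, 'R': array([[ 9.97953970e-01, -6.39356453e-02,  3.27313323e-04],
       [-3.26447078e-02, -5.13930718e-01, -8.57210324e-01],
       [ 5.49745116e-02,  8.55445761e-01, -5.14966361e-01]]), 't': array([-0.59716526,  0.06517422,  0.95875874])}
top {'fovy': 51.56911126533315, 'cx': 317.66227341120157, 'cy': 201.3156453373018, 'k1': -0.011875388686526477, 'R': array([[ 0.01651614, -0.9998326 ,  0.00787339],
       [-0.9957476 , -0.0171614 , -0.09051079],
       [ 0.09063076, -0.00634502, -0.99586435]]), 't': array([-0.01596558,  0.58935999,  1.04693056])}
wrist {'fovy': 59.342382063229444, 'cx': 315.74682211229623, 'cy': 199.27262173756128, 'k1': -0.008204066104775788, 'mount': array([[ 6.57379412e-04, -9.61652976e-01, -2.74268338e-01,
         6.94812577e-02],
       [ 9.99998561e-01,  1.06112487e-03, -1.32372342e-03,
        -3.70976980e-04],
       [ 1.56399552e-03, -2.74267073e-01,  9.61652290e-01,
        -6.97791563e-02],
       [ 0.00000000e+00,  0.00000000e+00,  0.00000000e+00,
         1.00000000e+00]])}
```

View pics/top0.png

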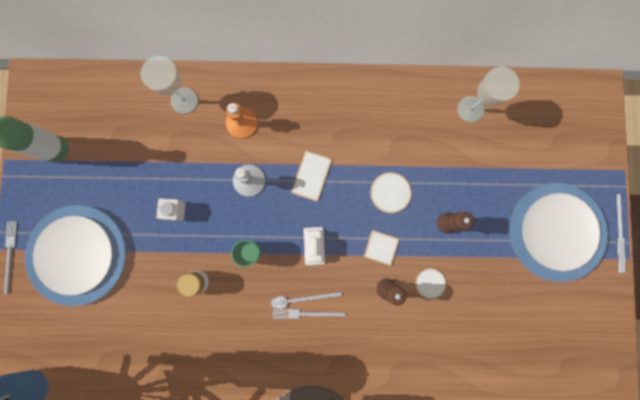

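View pics/side0.png

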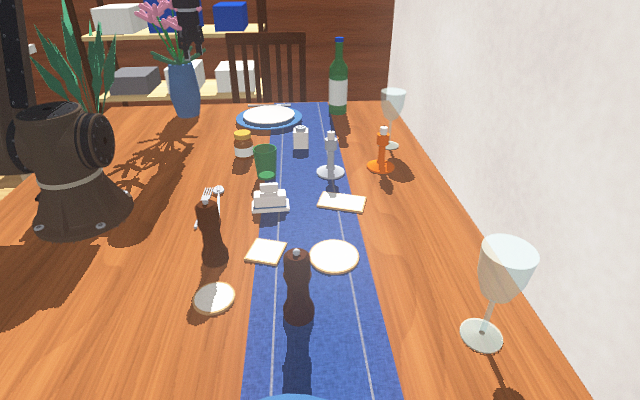

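The top view puts the robot's right at image right. Lookalikes:
- **Candlestick:** steel one at (249,180), which I'll take. The orange one at (241,120) is to be left.
- **Pepper mill:** A has its foot at (445,222) and B at (387,290). A is farthest right, so I'll take A.
- **Salt cellar and butter dish:** salt (171,209) and butter (314,246), with no lookalikes.
- **Coasters:** oblong (311,176), large round (391,193), square (381,248), small round (431,284).
- **Bystanders:** tumbler (246,253) and jam jar (192,284).

```bash
cat > h.py <<'E'
import numpy as np, cv2
from scipy.spatial.transform import Rotation as Ro
from rig import status, imaging
def cam(n):
    o=status.get_obs(); f=imaging.grab_frame(n); fr=f["frame"]
    F=200/np.tan(np.radians(f["fovy"]/2)); K=np.array([[F,0,f["cx"]],[0,F,f["cy"]],[0,0,1]])
    if n=="wrist":
        Rt=Ro.from_euler("xyz",o["tcp_rot"],degrees=True).as_matrix(); M=f["mount"]
        Rc=Rt@M[:3,:3]; c=Rt@M[:3,3]+o["ee_pos"]
    else: Rc=f["R"].T; c=-Rc@f["t"]
    return dict(im=fr,K=K,D=np.array([f["k1"],0,0,0,0.]),Rc=Rc,c=c)
def cast(C,uv,z):
    p=cv2.undistortPoints(np.array(uv,float).reshape(-1,1,2),C["K"],C["D"]).reshape(-1,2)
    d=np.c_[p,np.ones(len(p))]@C["Rc"].T
    return C["c"]+d*((z-C["c"][2])/d[:,2])[:,None]
def proj(C,X):
    X=np.array(X,float).reshape(-1,3)
    return cv2.projectPoints(X,C["Rc"].T,-C["Rc"].T@C["c"],C["K"],C["D"])[0].reshape(-1,2)
def blobs(C,mask,z,lo=60,hi=1e5):
    out=[]
    for c in cv2.findContours(mask.astype(np.uint8),cv2.RETR_EXTERNAL,cv2.CHAIN_APPROX_NONE)[0]:
        if lo<cv2.contourArea(c)<hi:
            P=cast(C,c[:,0],z)[:,:2]*1000
            r=cv2.minAreaRect(P.astype(np.float32)); m=cv2.moments(P.astype(np.float32).reshape(-1,1,2))
            q=cv2.moments(c)
            out.append((np.round([q["m10"]/q["m00"],q["m01"]/q["m00"]]).tolist(), np.round([m["m10"]/m["m00"],m["m01"]/m["m00"]],1).tolist(), [np.round(v,1).tolist() for v in r]))
    return out
E
python3 - <<'E'
from h import *
C=cam("top"); im=C["im"]; hsv=cv2.cvtColor(im,cv2.COLOR_BGR2HSV); H,S,V=cv2.split(hsv)
print("white z6")
for b in blobs(C,(S<75)&(V>140),0.006): 
    if 130<b[0][0]<500 and 130<b[0][1]<320: print(b)
print("dark");
for b in blobs(C,(V<75)&((H<20)|(H>160)),0.0): 
    if 330<b[0][0]<490 and 180<b[0][1]<320: print(b)
print("green",[b for b in blobs(C,(H>50)&(H<85)&(S>90),0.09) if 200<b[0][0]<300])
print("amber",[b for b in blobs(C,(H>15)&(H<32)&(S>100)&(V>120),0.085) if 150<b[0][0]<230 and b[0][1]>250])
cv2.imwrite("pics/c1.png",cv2.resize(im[140:310,140:480],None,fx=2.3,fy=2.3,interpolation=cv2.INTER_CUBIC))
E
```

```text
white z6
([300.0, 307.0], [316.4, 36.1], [[320.9, 14.8], [62.0, 190.3], 3.3])
([431.0, 282.0], [384.5, -303.9], [[384.2, -303.8], [72.6, 74.3], 44.9])
([396.0, 244.0], [481.9, -215.1], [[468.7, -289.0], [448.5, 89.0], 86.7])
([277.0, 242.0], [483.6, 98.7], [[471.5, 225.8], [101.6, 500.9], 1.0])
([167.0, 209.0], [564.9, 391.8], [[564.9, 391.4], [58.6, 60.9], 86.6])
([402.0, 190.0], [626.3, -231.5], [[620.7, -318.2], [114.8, 575.3], 1.0])
([190.0, 179.0], [645.6, 334.4], [[639.8, 486.0], [91.0, 692.2], 1.0])
([311.0, 176.0], [658.5, 13.1], [[658.5, 15.0], [80.0, 124.7], 72.6])
dark
green []
amber [([188.0, 285.0], [377.7, 302.6], [[377.9, 301.8], [54.9, 55.3], 2.6])]
```

View pics/c1.png

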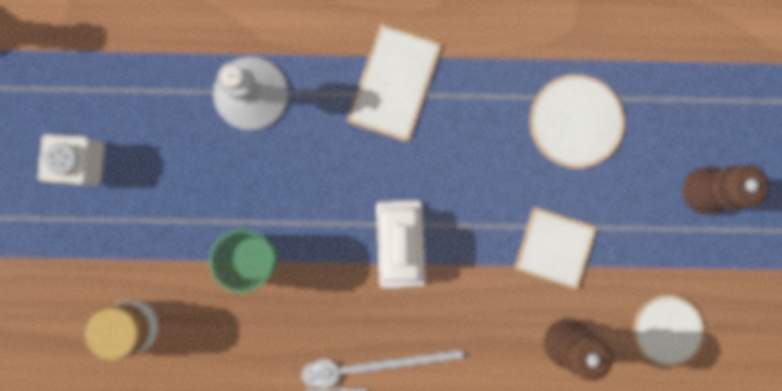

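The close crop confirms the choices: steel candlestick with its foot at crop (251,93), dark mill A with its foot at crop (705,190), and mill B at crop (570,345). B's shadow falls on the small coaster. Next I'll clean up the masks and measure.

```bash
python3 - <<'E'
from h import *
C=cam("top"); im=C["im"]; hsv=cv2.cvtColor(im,cv2.COLOR_BGR2HSV); H,S,V=cv2.split(hsv)
k=np.ones((5,5),np.uint8)
nb=(~((H>95)&(H<130)&(S>70))).astype(np.uint8); nb=cv2.morphologyEx(nb,cv2.MORPH_OPEN,k)
def box(m,x0,y0,x1,y1):
    o=np.zeros_like(m); o[y0:y1,x0:x1]=m[y0:y1,x0:x1]; return o
B=lambda n,m,z,*b:print(n,blobs(C,box(m,*b),z))
B("oblong",nb,.006,285,148,338,208)
B("large",nb,.006,360,165,425,220)
B("square",nb,.006,358,226,405,268)
w=cv2.morphologyEx(((S<100)&(V>90)).astype(np.uint8),cv2.MORPH_OPEN,k)
B("small",w,.006,405,262,455,305)
B("candle foot",nb,.005,225,155,270,205)
B("salt all",nb,.06,148,190,192,228)
B("salt top",((V>185)&(S<60)).astype(np.uint8),.06,148,190,192,228)
B("butter",nb,.010,295,220,332,268)
B("butter",nb,.044,295,220,332,268)
B("millA",nb,.0,430,200,480,240)
B("millB",((V<95)).astype(np.uint8),.0,370,270,412,310)
B("tumbler",((H>45)&(H<90)&(S>80)).astype(np.uint8),.09,225,235,265,270)
for n,b in (("mill",(430,200,484,244)),("but",(295,220,332,268)),("cand",(225,155,275,205)),("salt",(148,190,196,232))):
    pass
t=lambda b:cv2.resize(im[b[1]:b[1]+50,b[0]:b[0]+50],(390,290),interpolation=cv2.INTER_CUBIC)
cv2.imwrite("pics/c2.png",np.vstack([np.hstack([t((435,195)),t((292,222))]),np.hstack([t((224,157)),t((146,185))])]))
E
```

```text
oblong [([310.0, 170.0], [674.3, 15.8], [[663.2, 12.7], [142.4, 139.1], 1.0])]
large [([390.0, 192.0], [619.6, -198.9], [[619.9, -199.1], [112.2, 114.7], 1.0]), ([397.0, 166.0], [690.1, -216.5], [[689.5, -203.2], [5.4, 171.3], 1.0])]
square [([381.0, 251.0], [462.9, -174.1], [[470.3, -173.9], [96.4, 120.9], 0.9])]
small [([430.0, 283.0], [382.7, -303.4], [[382.9, -303.8], [77.2, 81.4], 0.8])]
candle foot [([248.0, 174.0], [662.8, 180.1], [[657.4, 183.5], [110.1, 117.7], 1.0])]
salt all [([171.0, 209.0], [560.5, 362.5], [[560.9, 361.5], [55.3, 75.5], 1.0])]
salt top [([164.0, 209.0], [561.5, 378.5], [[561.1, 372.5], [48.1, 48.5], 85.8])]
butter [([314.0, 249.0], [467.4, 1.0], [[472.8, 4.0], [106.4, 93.9], 0.9])]
butter [([314.0, 249.0], [468.2, 1.0], [[473.4, 3.9], [103.1, 91.0], 0.9])]
millA [([455.0, 222.0], [543.9, -371.7], [[543.1, -372.2], [56.4, 103.0], 4.5])]
millB [([395.0, 286.0], [373.0, -212.9], [[369.6, -214.9], [68.0, 19.3], 48.1])]
tumbler [([250.0, 248.0], [467.7, 156.9], [[466.9, 158.8], [47.5, 43.6], 24.1])]
```

View pics/c2.png

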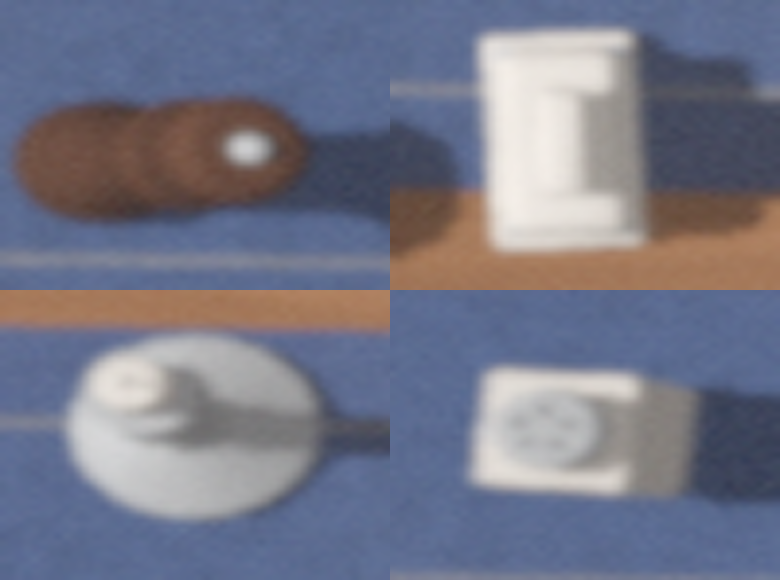

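The enlarged tiles show the mill ball at (466.7,220.3), the candle top at (240.7,172.5) and its foot disc at (248.9,180.3). The salt cap is at (166.6,208.8) and the butter handle at (313.9,246.5). All four pieces look as described.

```bash
python3 - <<'E'
from h import *
C=cam("top"); im=C["im"]; hsv=cv2.cvtColor(im,cv2.COLOR_BGR2HSV); H,S,V=cv2.split(hsv)
k=np.ones((5,5),np.uint8)
w=cv2.morphologyEx(((S<85)&(V>120)).astype(np.uint8),cv2.MORPH_OPEN,k)
def B(n,z,x0,y0,x1,y1):
    o=np.zeros_like(w); o[y0:y1,x0:x1]=w[y0:y1,x0:x1]; print(n,blobs(C,o,z))
B("oblong",.006,285,145,338,208); B("square",.006,358,226,405,270); B("large",.006,360,165,425,220)
B("butter",.006,297,220,330,270)
for n,u,z in (("mill ball",(466.7,220.3),.151),("mill foot",(447.8,222.6),.004),("candle top",(240.7,172.5),.133),("candle foot",(248.9,180.3),.004),("salt cap",(166.6,208.8),.072),("handle",(313.9,246.5),.071)):
    print(n,(cast(C,[u],z)[0,:2]*1000).round(1))
t=lambda a,b,x0,y0:(x0+a/7.8,y0+b/5.8)
q=[t(a-390,b,292,222) for a,b in((480,33),(637,30),(645,245),(492,248))]
P=cast(C,q,.008)[:,:2]*1000; print("butter foot",P.round(1).tolist(),P.mean(0).round(1))
q=[t(a-390,b-290,146,185) for a,b in((487,370),(640,378),(630,495),(473,485))]
P=cast(C,q,.06)[:,:2]*1000; print("salt top",P.round(1).tolist(),P.mean(0).round(1))
# side-view cross-check
D=cam("side")
for n,X in (("mill",(544,-352,151)),("cand",(647,176,133)),("butter",(474,9,71)),("salt",(560,365,72))): print(n,proj(D,np.array(X)/1000).round())
cv2.imwrite("pics/s1.png",D["im"][110:340,180:400])
E
```

```text
oblong [([312.0, 177.0], [657.5, 11.1], [[653.1, 0.9], [117.1, 128.0], 72.3])]
square [([380.0, 246.0], [477.1, -171.6], [[479.7, -162.3], [106.0, 81.1], 73.6])]
large [([390.0, 191.0], [621.5, -198.8], [[620.8, -194.9], [164.9, 118.8], 72.4])]
butter [([313.0, 245.0], [476.6, 5.3], [[475.1, 10.9], [102.8, 69.3], 2.9])]
mill ball [ 540.4 -347.6]
mill foot [ 541.  -351.4]
candle top [644.7 176.5]
candle foot [644.6 177.5]
salt cap [560.4 368. ]
handle [473.7   1.7]
butter foot [[521.2, 29.8], [523.4, -23.0], [427.0, -27.2], [424.9, 23.9]] [474.1   0.9]
salt top [[586.0, 394.1], [583.4, 344.7], [532.7, 345.5], [536.1, 396.0]] [559.6 370.1]
mill [[299. 249.]]
cand [[332. 131.]]
butter [[269. 181.]]
salt [[301. 126.]]
```

```bash
cat >> h.py <<'E'
def go(x,y,z,yaw):
    o=status.get_obs(); R=Ro.from_euler("xyz",o["tcp_rot"],degrees=True); T=Ro.from_euler("xyz",[180,0,yaw],degrees=True)
    d=R.inv().apply(np.array([x,y,z])-o["ee_pos"]); rv=(R.inv()*T).as_rotvec(degrees=True)
    print("t%.1f at"%o["time"],(o["ee_pos"]*1000).round(1),o["tcp_rot"].round(1),"delta",(d*1000).round(1),"rot",rv.round(1),"rows>=%.1f"%max(np.linalg.norm(d)/.0417,np.linalg.norm(rv)/7.16))
E
python3 - <<'E'
from h import *
C=cam("top"); im=C["im"]; H,S,V=cv2.split(cv2.cvtColor(im,cv2.COLOR_BGR2HSV))
w=cv2.morphologyEx(((S<75)&(V>140)).astype(np.uint8),cv2.MORPH_OPEN,np.ones((9,9),np.uint8))
for b in blobs(C,w,.006):
    if 280<b[0][0]<460 and 140<b[0][1]<310: print(b)
for n,q in (("ob",((382,26),(440,43),(408,140),(348,122))),("sq",((534,208),(596,228),(578,287),(517,267)))):
    P=cast(C,[(a/2.3+140,b/2.3+140) for a,b in q],.006)[:,:2]*1000; print(n,P.round(1).tolist(),P.mean(0).round(1))
go(.56,.369,.25,-2)
E
```

```text
([431.0, 282.0], [384.6, -303.8], [[384.1, -303.9], [69.5, 71.1], 0.8])
([380.0, 247.0], [475.1, -172.7], [[475.5, -172.7], [82.0, 77.9], 72.6])
([313.0, 245.0], [476.0, 5.4], [[475.6, 5.6], [102.6, 53.1], 3.6])
([390.0, 192.0], [620.0, -196.6], [[619.8, -196.5], [112.5, 109.2], 0.3])
([311.0, 176.0], [659.0, 12.1], [[658.9, 14.9], [80.0, 123.8], 72.5])
ob [[725.1, 27.0], [706.3, -40.7], [592.6, -5.4], [612.2, 64.0]] [659.1  11.2]
sq [[517.0, -150.8], [495.4, -221.8], [428.3, -201.3], [449.7, -131.8]] [ 472.6 -176.4]
t0.4 at [175.4 651.8 303.8] [180.   -0.  -15.1] delta [444.9 173.1  53.8] rot [  0.   -0.  -13.1] rows>=11.5
```

```bash
python3 -m handwheel '[[0.085,0.038,0.015,0.004,0,0,-1],[0.085,0.076,0.030,0.008,0,0,-2],[0.085,0.114,0.044,0.013,0,0,-3],[0.085,0.152,0.059,0.018,0,0,-4],[0.085,0.190,0.074,0.022,0,0,-5]]' 40
python3 -m handwheel '[[0.085,0.038,0.015,0.004,0,0,-2],[0.085,0.076,0.028,0.008,0,0,-4],[0.085,0.114,0.042,0.013,0,0,-5],[0.085,0.152,0.056,0.018,0,0,-6],[0.085,0.190,0.070,0.022,0,0,-8]]'
python3 - <<'E'
from h import *; go(.56,.369,.25,-2)
E
```

```text
time: 0.82
ee_pos: [0.3407, 0.5297, 0.2817]
tcp_rot: [-180.0, -0.0, -10.0]
wrist_force: [1.0, 0.2, 0.5]
finger_gap: 0.0849
grip_force: 0.0
time: 1.23
ee_pos: [0.5159, 0.4276, 0.2597]
tcp_rot: [-180.0, -0.0, -2.0]
wrist_force: [0.3, 0.9, 0.3]
finger_gap: 0.0849
grip_force: 0.0
t1.2 at [515.9 427.6 259.7] [-180.   -0.   -2.] delta [46.1 57.   9.7] rot [-0. -0. -0.] rows>=1.8
```

```bash
python3 -m handwheel '[[0.085,0.023,0.028,0.005,0,0,0],[0.085,0.046,0.057,0.010,0,0,0],[0.085,0.046,0.057,0.010,0,0,0]]' | head -2
python3 - <<'E'
from h import *
C=cam("wrist"); cv2.imwrite("pics/w1.png",C["im"])
im=C["im"]; H,S,V=cv2.split(cv2.cvtColor(im,cv2.COLOR_BGR2HSV))
print("predicted px cap",proj(C,[.56,.369,.072]).round(),"tip",proj(C,status.get_obs()["ee_pos"]-[0,0,.054]).round())
w=cv2.morphologyEx(((S<60)&(V>150)).astype(np.uint8),cv2.MORPH_OPEN,np.ones((9,9),np.uint8))
for b in blobs(C,w,.06,1500): print(b)
E
```

```text
time: 1.48
ee_pos: [0.5611, 0.3651, 0.2484]
predicted px cap [[311. 200.]] tip [[312. 286.]]
([59.0, 279.0], [494.5, 579.7], [[473.9, 573.1], [119.8, 141.4], 73.5])
([303.0, 194.0], [560.7, 375.3], [[561.1, 372.4], [48.0, 49.7], 85.9])
([553.0, 70.0], [642.9, 197.0], [[645.3, 192.8], [69.2, 108.7], 11.7])
```

View pics/w1.png

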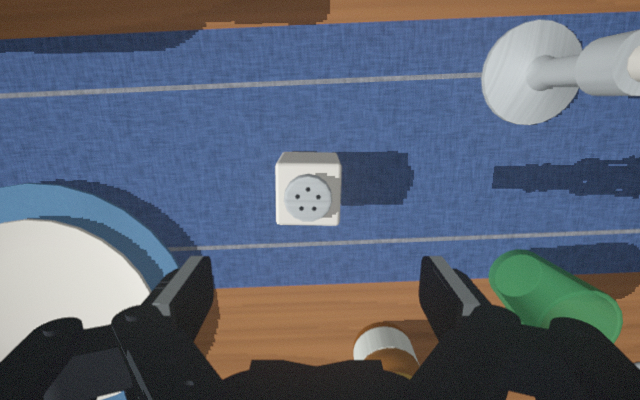

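The wrist view shows the salt cap at (308,197) and its top face from (277,163) to (340,226). The cell is at about (561,372) mm with yaw about -3.5°. The nearby candlestick and tumbler are well clear.

```bash
python3 - <<'E'
from h import *; go(.561,.3715,.095,-3.5)
E
```

```text
t1.5 at [560.1 367.1 249. ] [ 1.799e+02  1.000e-01 -2.300e+00] delta [  0.9  -4.7 154. ] rot [0.1 0.1 1.2] rows>=3.7
```

```bash
python3 -m handwheel '[[0.085,0.000,-0.004,0.030,0,0,1.3],[0.085,0.000,-0.004,0.070,0,0,1.3],[0.085,0.000,-0.004,0.110,0,0,1.3],[0.085,0,-0.004,0.135,0,0,1.3],[0.085,0,-0.004,0.155,0,0,1.3]]'
python3 -m handwheel '[[0.03,0,0,0,0,0,0],[0.03,0,0,0,0,0,0],[0.03,0,0,0,0,0,0],[0.03,0,0,0,0,0,0],[0.03,0,0,0,0,0,0]]' 40
```

```text
time: 1.95
ee_pos: [0.5572, 0.3742, 0.0921]
tcp_rot: [179.9, 0.1, -3.3]
wrist_force: [0.8, 0.1, 0.7]
finger_gap: 0.0849
grip_force: 0.0
time: 2.37
ee_pos: [0.559, 0.3751, 0.0968]
tcp_rot: [-179.9, -0.1, -3.3]
wrist_force: [0.0, 1.3, 3.0]
finger_gap: 0.0494
grip_force: 43.7
```

```bash
python3 -m handwheel '[[0.03,0,0,-0.015,0,0,0],[0.03,0,0,-0.045,0,0,0],[0.03,0,0,-0.080,0,0,0],[0.03,0,0,-0.115,0,0,0],[0.03,0,0,-0.130,0,0,0]]'
python3 - <<'E'
from h import *; go(.475,-.1727,.225,-17.5);print(status.get_obs()["joint_pos"].round(1),status.get_obs()["finger_gap"])
E
```

```text
time: 2.78
ee_pos: [0.5599, 0.3753, 0.2315]
tcp_rot: [-179.7, -0.3, -3.3]
wrist_force: [0.3, 0.8, -1.3]
finger_gap: 0.0496
grip_force: 43.3
t2.8 at [559.9 375.3 231.5] [-179.7   -0.3   -3.3] delta [-53.1 552.1   3.1] rot [-0.4 -0.3 14.2] rows>=13.3
[ 50.4  23.1  -5.3   0.1 -61.2  36.2] 0.049563297359912724
```

```bash
python3 -m handwheel '[[0.03,-0.002,0.020,0,0,0,1],[0.03,-0.005,0.058,0,0,0,2],[0.03,-0.009,0.096,0,0,0,3],[0.03,-0.013,0.134,0,0,0,4],[0.03,-0.017,0.172,0,0,0,5]]' |head -3
python3 -m handwheel '[[0.03,-0.007,0.038,0,0,0,1],[0.03,-0.014,0.076,0,0,0,2],[0.03,-0.021,0.114,0,0,0,3],[0.03,-0.028,0.152,0,0,0,4],[0.03,-0.035,0.190,0,0,0,5]]' |head -3
python3 - <<'E'
from h import *; go(.475,-.1727,.225,-17.5)
E
```

```text
time: 3.2
ee_pos: [0.5308, 0.2021, 0.2258]
tcp_rot: [-179.9, -0.1, -8.4]
time: 3.62
ee_pos: [0.4683, 0.0192, 0.2259]
tcp_rot: [-179.9, -0.1, -13.4]
t3.6 at [468.3  19.2 225.9] [-1.799e+02 -1.000e-01 -1.340e+01] delta [ 51.  185.1   0.7] rot [-0.1 -0.1  4.1] rows>=4.6
```

```bash
python3 -m handwheel '[[0.03,0.010,0.037,0,0,0,1],[0.03,0.020,0.074,0,0,0,2],[0.03,0.031,0.111,0,0,0,3],[0.03,0.041,0.148,0,0,0,4],[0.03,0.051,0.185,0,0,0,4.1]]' |head -3
python3 -m handwheel '[[0.03,0,0,0,0,0,0],[0.03,0,0,0,0,0,0]]' |head -3
python3 - <<'E'
from h import *; go(.475,-.1727,.101,-17.5)
C=cam("wrist"); cv2.imwrite("pics/w2.png",C["im"])
E
```

```text
time: 4.03
ee_pos: [0.4759, -0.1729, 0.2262]
tcp_rot: [-179.9, -0.1, -17.5]
time: 4.2
ee_pos: [0.4757, -0.1731, 0.2255]
tcp_rot: [-180.0, -0.1, -17.7]
t4.2 at [ 475.7 -173.1  225.5] [-1.80e+02 -1.00e-01 -1.77e+01] delta [-9.000e-01 -1.000e-01  1.245e+02] rot [-0.  -0.1 -0.2] rows>=3.0
```

View pics/w2.png

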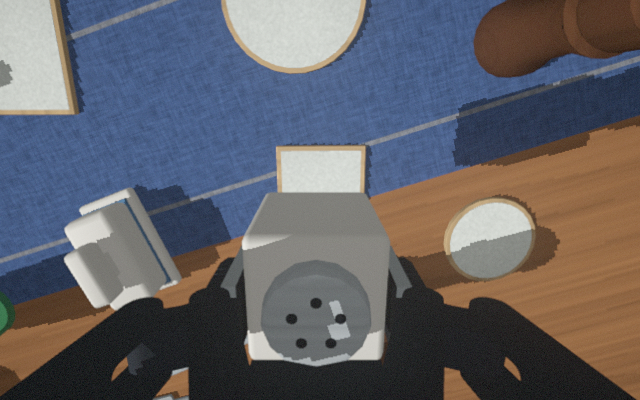

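The wrist view shows the square coaster's far corners at (277,147) and (365,147), square to the held salt cellar. I'll cast those corners and fit the small round coaster.

```bash
python3 - <<'E'
from h import *
C=cam("wrist")
P=cast(C,[(277,147),(365,147)],.006)[:,:2]*1000; d=P[1]-P[0]; print(P.round(1),np.linalg.norm(d)); n=np.array([d[1],-d[0]])/np.linalg.norm(d)
print("ang",np.degrees(np.arctan2(-d[0],-d[1]))); 
for s in(1,-1): print(P.mean(0)+s*37*n)
im=C["im"]; H,S,V=cv2.split(cv2.cvtColor(im,cv2.COLOR_BGR2HSV)); w=((S<70)&(V>80)).astype(np.uint8); w[:,:430]=0; w[:180]=0;w[300:]=0
w=cv2.morphologyEx(w,cv2.MORPH_OPEN,np.ones((5,5),np.uint8))
print(blobs(C,w,.006,1000))
P=cast(C,[(445,240),(535,232),(489,200),(490,280)],.006)[:,:2]*1000;print("small",P.round(1),np.linalg.norm(P[0]-P[1]),np.linalg.norm(P[2]-P[3]))
P=cast(C,[(221,0),(367,0),(295,73)],.006)[:,:2]*1000;print("large",P.round(1))
# circle through 3 pts
A=np.c_[2*P,np.ones(3)]; s=np.linalg.solve(A,(P**2).sum(1)); print(s[:2],np.sqrt(s[2]+s[0]**2+s[1]**2))
E
```

```text
[[ 516.1 -150.3]
 [ 494.2 -219.2]] 72.34070671492474
ang 17.555739455738287
[ 469.87305993 -173.59984197]
[ 540.42643309 -195.92071862]
[([492.0, 240.0], [380.2, -304.4], [[380.4, -304.4], [72.5, 71.5], 72.4])]
small [[ 393.6 -265.1]
 [ 377.  -342.4]
 [ 418.5 -308.7]
 [ 342.2 -296.4]] 79.11946841921183 77.20916589689647
large [[ 631.2 -146.6]
 [ 598.4 -249.5]
 [ 566.1 -182.6]]
[ 617.64790109 -198.96821161] 54.08676527176783
```

```bash
python3 -m handwheel '[[0.03,-0.002,0,0.035,0,0,0],[0.03,-0.003,0,0.075,0,0,0],[0.03,-0.003,0,0.100,0,0,0],[0.03,-0.003,0,0.115,0,0,0],[0.03,-0.003,0,0.120,0,0,0]]'
python3 -m handwheel '[[0.03,0,0,0.001,0,0,0],[0.03,0,0,0.002,0,0,0],[0.03,0,0,0.003,0,0,0],[0.03,0,0,0.003,0,0,0]]'
```

```text
time: 4.72
ee_pos: [0.4721, -0.1687, 0.1028]
tcp_rot: [179.9, 0.2, -17.3]
wrist_force: [-0.3, 0.4, 1.9]
finger_gap: 0.0494
grip_force: 43.8
time: 5.05
ee_pos: [0.474, -0.1698, 0.1028]
tcp_rot: [-180.0, -0.1, -17.4]
wrist_force: [-0.2, 0.9, -1.7]
finger_gap: 0.0496
grip_force: 43.2
```

```bash
for i in 1 2; do python3 -m handwheel '[[0.03,0,0,0.001,0,0,0],[0.03,0,0,0.0015,0,0,0],[0.03,0,0,0.0015,0,0,0]]'|grep -E "pos|force"; done
```

```text
ee_pos: [0.474, -0.1699, 0.1027]
wrist_force: [-5.5, 6.9, 18.2]
grip_force: 45.7
ee_pos: [0.474, -0.1699, 0.1026]
wrist_force: [-11.4, 10.9, 37.9]
grip_force: 48.0
```

```bash
python3 -m handwheel '[[0.03,0,0,-0.0015,0,0,0],[0.03,0,0,-0.0025,0,0,0],[0.03,0,0,-0.0025,0,0,0]]'|grep -E "pos|force"; python3 -m handwheel '[[0.065,0,0,0,0,0,0],[0.085,0,0,0,0,0,0],[0.085,0,0,0,0,0,0],[0.085,0,0,0,0,0,0]]'|grep -E "pos|force|gap"
python3 -m handwheel '[[0.085,0,0,-0.015,0,0,0],[0.085,0,0,-0.040,0,0,0],[0.085,0,0,-0.080,0,0,0],[0.085,0,0,-0.120,0,0,0],[0.085,0,0,-0.160,0,0,0]]'|head -3
python3 -m handwheel '[[0.085,-0.02,0,0,0,0,0],[0.085,-0.02,0,0,0,0,0]]'|head -3
python3 - <<'E'
from h import *
C=cam("wrist"); cv2.imwrite("pics/w3.png",C["im"]); D=cam("top"); cv2.imwrite("pics/t3.png",D["im"])
go(.474,-.170,.25,-17.5)
E
```

```text
ee_pos: [0.4739, -0.1702, 0.1027]
wrist_force: [-2.6, 4.1, 11.0]
grip_force: 45.1
ee_pos: [0.4733, -0.1703, 0.1013]
wrist_force: [-1.3, -0.4, 0.1]
finger_gap: 0.0848
grip_force: 0.0
time: 6.55
ee_pos: [0.4727, -0.1703, 0.2629]
tcp_rot: [180.0, 0.1, -17.5]
time: 6.72
ee_pos: [0.4532, -0.1639, 0.2639]
tcp_rot: [-179.9, -0.2, -17.5]
t6.8 at [ 453.9 -164.1  261.9] [-1.80e+02 -1.00e-01 -1.75e+01] delta [20.9 -0.4 12. ] rot [-0.  -0.1  0. ] rows>=0.6
```

View pics/w3.png

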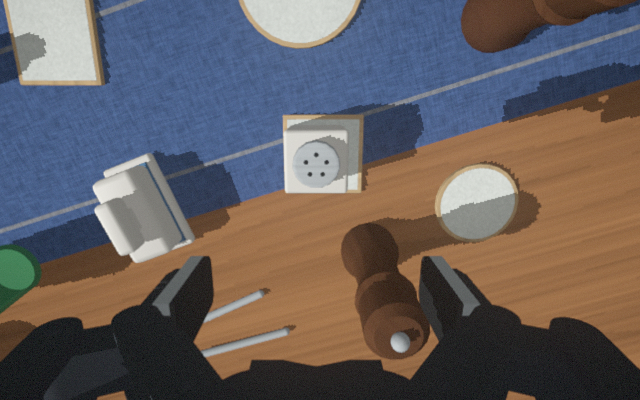

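The wrist view shows the salt cellar on the square coaster, with corners at (283,115), (364,115), (363,192) and (284,192), and the cap at (316,163). I'll work out the offset.

```bash
python3 - <<'E'
from h import *
C=cam("wrist")
P=cast(C,[(283,115),(364,115),(363,192),(284,192)],.006)[:,:2]*1000; print(P.round(1),P.mean(0))
print("cap",cast(C,[(316,163)],.078)[0]*1000)
w=(cv2.cvtColor(C["im"],cv2.COLOR_BGR2HSV)[...,1]<200).astype(np.uint8)
P=cast(C,[(348,128),(348,193),(287,192)],.066)[:,:2]*1000; print("top corners",P.round(1))
P=cast(C,[(477,165),(478,242),(436,203),(519,202)],.006)[:,:2]*1000;print("small",P.round(1),P.mean(0))
P=cast(C,[(239,0),(363,0),(302,48)],.006)[:,:2]*1000
A=np.c_[2*P,np.ones(3)]; s=np.linalg.solve(A,(P**2).sum(1)); print("large",s[:2],np.sqrt(s[2]+s[0]**2+s[1]**2))
P=cast(C,[(23,84),(104,84)],.006)[:,:2]*1000; print("oblong near edge",P)
im=cv2.imread("pics/t3.png"); D=cam("top")
cv2.imwrite("pics/t3c.png",cv2.resize(im[215:275,350:410],None,fx=9,fy=9,interpolation=cv2.INTER_CUBIC))
E
```

```text
[[ 516.5 -151.7]
 [ 494.7 -221.6]
 [ 425.5 -201.7]
 [ 448.2 -129.4]] [ 471.22522176 -176.09956692]
cap [ 477.8272609 -170.970336    78.       ]
top corners [[ 493.8 -200.9]
 [ 445.7 -187.1]
 [ 460.7 -141.8]]
small [[ 418.8 -310.9]
 [ 341.3 -297.9]
 [ 393.8 -266.2]
 [ 370.8 -343.3]] [ 381.17751605 -304.56693388]
large [ 616.95606731 -201.36230373] 54.464374139862436
oblong near edge [[611.62174662  60.32636207]
 [589.62363591  -8.88274615]]
```

View pics/t3c.png

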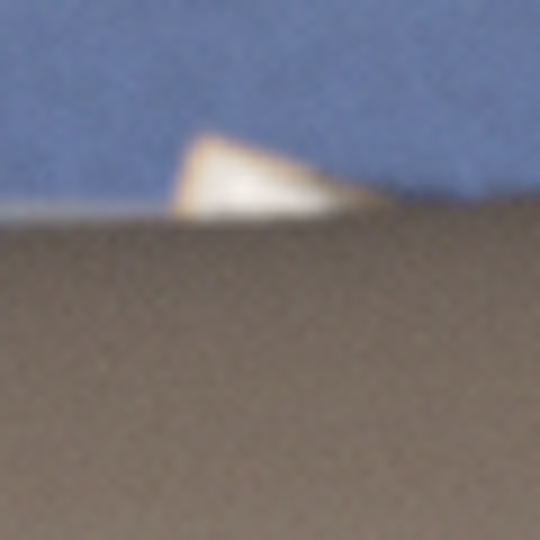

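The wrist view puts the cellar about 8 mm off centre: -4.7 along tool x and +6.7 along tool y. That's within tolerance, but I'll re-grip and centre it. The top view is hidden by the arm.

```bash
python3 -m handwheel '[[0.085,0.024,0,0.02,0,0,0],[0.085,0.024,0,0.060,0,0,0],[0.085,0.024,0,0.100,0,0,0],[0.085,0.024,0,0.140,0,0,0],[0.085,0.024,0,0.160,0,0,0]]'|head -2
python3 -m handwheel '[[0.03,0,0,0,0,0,0],[0.03,0,0,0,0,0,0],[0.03,0,0,0,0,0,0],[0.03,0,0,0,0,0,0],[0.03,0,0,0,0,0,0]]' 40 | grep -E "pos|force|gap"
python3 -m handwheel '[[0.03,0,0,-0.005,0,0,0],[0.03,0,0,-0.008,0,0,0],[0.03,-0.0045,0.0065,-0.008,0,0,0],[0.03,-0.0045,0.0065,-0.008,0,0,0],[0.03,-0.0045,0.0065,-0.003,0,0,0]]' | grep -E "pos|force|gap"
python3 -m handwheel '[[0.03,0,0,0.001,0,0,0],[0.03,0,0,0.002,0,0,0],[0.03,0,0,0.002,0,0,0]]' | grep -E "pos|force|gap"
```

```text
time: 7.33
ee_pos: [0.4748, -0.1715, 0.0963]
ee_pos: [0.4779, -0.1714, 0.1029]
wrist_force: [0.3, 0.4, -1.7]
finger_gap: 0.0495
grip_force: 42.6
ee_pos: [0.4709, -0.1766, 0.1052]
wrist_force: [0.1, 0.4, -1.4]
finger_gap: 0.0493
grip_force: 42.7
ee_pos: [0.4705, -0.1763, 0.1025]
wrist_force: [-3.5, 0.7, 5.5]
finger_gap: 0.0496
grip_force: 43.5
```

```bash
python3 -m handwheel '[[0.065,0,0,0,0,0,0],[0.085,0,0,0,0,0,0],[0.085,0,0,0,0,0,0],[0.085,0,0,0,0,0,0]]'|grep -E "force|gap"
python3 -m handwheel '[[0.085,0,0,-0.015,0,0,0],[0.085,0,0,-0.040,0,0,0],[0.085,0,0,-0.080,0,0,0],[0.085,0,0,-0.120,0,0,0],[0.085,0,0,-0.160,0,0,0]]'|head -2
python3 -m handwheel '[[0.085,-0.02,0,-0.03,0,0,0],[0.085,-0.02,0,-0.03,0,0,0],[0.085,-0.02,0,-0.03,0,0,0]]'|head -2
python3 - <<'E'
from h import *
C=cam("wrist"); im=C["im"]
cv2.imwrite("pics/w4.png",cv2.resize(im[80:240,240:540],None,fx=2.6,fy=2.6,interpolation=cv2.INTER_CUBIC))
go(.5405,-.349,.30,-20)
E
```

```text
wrist_force: [0.3, 0.2, -0.3]
finger_gap: 0.0851
grip_force: 0.0
time: 9.17
ee_pos: [0.4704, -0.1763, 0.2641]
time: 9.42
ee_pos: [0.4519, -0.1701, 0.2946]
t9.5 at [ 451.6 -170.1  292.9] [-1.799e+02 -1.000e-01 -1.750e+01] delta [138.5 144.   -7. ] rot [-0.1 -0.1  2.5] rows>=4.8
```

View pics/w4.png

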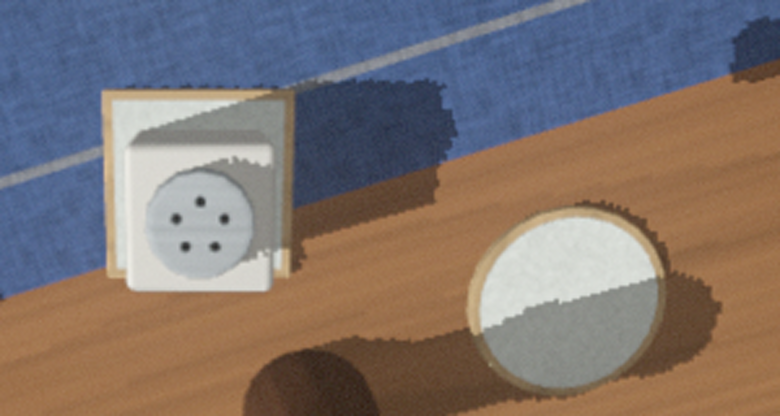

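In the crop, the cap is at (200,222) and the coaster corners are at (102,90), (295,92), (292,277) and (107,277). The small coaster is centred near (567,298). I'll check the numbers, then head for the mill.

```bash
python3 - <<'E'
from h import *
C=cam("wrist"); t=lambda L:[(240+a/2.6,80+b/2.6) for a,b in L]
P=cast(C,t([(102,90),(295,92),(292,277),(107,277)]),.006)*1000; print("coaster",P.mean(0).round(1),"cap",(cast(C,t([(200,222)]),.078)*1000).round(1))
P=cast(C,t([(567,207),(567,393),(468,300),(665,296)]),.006)*1000; print("small",P.mean(0).round(1), (P[:2].mean(0)).round(1))
E
python3 -m handwheel '[[0.085,0.028,0.029,-0.002,0,0,0.5],[0.085,0.056,0.058,-0.004,0,0,1],[0.085,0.083,0.086,-0.006,0,0,1.5],[0.085,0.110,0.115,-0.007,0,0,2],[0.085,0.115,0.144,-0.007,0,0,2.5]]'|head -2
python3 -m handwheel '[[0.085,-0.02,0,0,0,0,0],[0.085,-0.02,0,0,0,0,0],[0.085,-0.02,0,0,0,0,0]]'|head -2
python3 - <<'E'
from h import *
C=cam("wrist"); im=C["im"]; cv2.imwrite("pics/w5.png",im)
go(.5405,-.349,.175,-20)
print(proj(C,[(.5405,-.349,.151),(.5405,-.349,.142)]))
E
```

```text
coaster [ 469.3 -175.3    6. ] cap [[ 468.3 -175.3   78. ]]
small [ 380.8 -303.7    6. ] [ 379.8 -303.6    6. ]
time: 9.93
ee_pos: [0.5207, -0.3446, 0.2962]
time: 10.18
ee_pos: [0.4986, -0.3357, 0.2971]
t10.2 at [ 499.2 -335.4  297.8] [180.    0.2 -20. ] delta [ 43.8  -1.3 122.6] rot [0.  0.2 0. ] rows>=3.1
[[313.78506059 141.67146868]
 [313.88357975 139.96435218]]
```

View pics/w5.png

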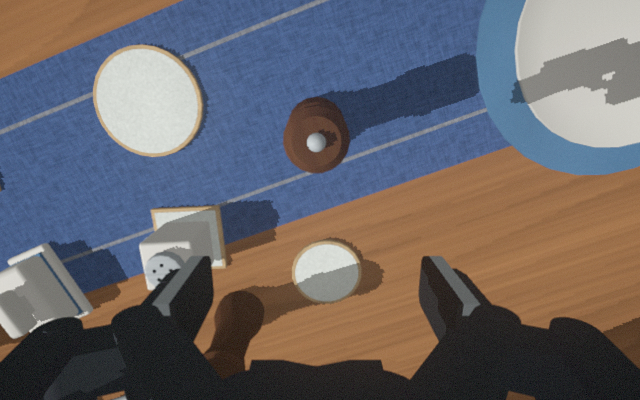

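The salt cellar is now centred within 1 mm. Mill A's ball shows at (316,142) against a predicted (314,142), so its position is confirmed. The large coaster is whole in view at (148,101), and mill B is clear. I'll descend on A's head.

```bash
python3 - <<'E'
from h import *
C=cam("wrist"); H,S,V=cv2.split(cv2.cvtColor(C["im"],cv2.COLOR_BGR2HSV))
w=((S<70)&(V>130)).astype(np.uint8); w[:,:85]=0; w[:,215:]=0; w[170:]=0; w=cv2.morphologyEx(w,cv2.MORPH_OPEN,np.ones((9,9),np.uint8))
print("large",blobs(C,w,.006,1000))
E
python3 -m handwheel '[[0.085,0.022,0,0,0,0,0],[0.085,0.044,0,0.02,0,0,0],[0.085,0.044,0,0.055,0,0,0],[0.085,0.044,0,0.095,0,0,0],[0.085,0.044,0,0.122,0,0,0]]'|head -2
python3 -m handwheel '[[0.03,0,0,0,0,0,0],[0.03,0,0,0,0,0,0],[0.03,0,0,0,0,0,0],[0.03,0,0,0,0,0,0],[0.03,0,0,0,0,0,0]]' 45 | grep -E "pos|force|gap"
python3 -m handwheel '[[0.03,0,0,-0.010,0,0,0],[0.03,0,0,-0.030,0,0,0],[0.03,0,0,-0.060,0,0,0],[0.03,0,0,-0.100,0,0,0],[0.03,0,0,-0.110,0,0,0]]' | grep -E "pos|force|gap"
python3 - <<'E'
from h import *
go(.381,-.304,.285,-20)
E
```

```text
large [([148.0, 101.0], [617.6, -199.5], [[617.9, -199.5], [101.2, 99.9], 70.0])]
time: 10.7
ee_pos: [0.5405, -0.3491, 0.1737]
ee_pos: [0.5421, -0.3507, 0.1801]
wrist_force: [-0.2, -0.3, 2.8]
finger_gap: 0.0427
grip_force: 46.3
ee_pos: [0.5423, -0.3515, 0.2955]
wrist_force: [1.4, -1.3, -0.5]
finger_gap: 0.0427
grip_force: 46.3
t11.5 at [ 542.3 -351.5  295.5] [179.9  -0.5 -19.9] delta [-167.9   10.3    9. ] rot [ 0.1 -0.5  0.1] rows>=4.0
```

```bash
python3 -m handwheel '[[0.03,-0.030,0.002,0,0,0,6],[0.03,-0.065,0.004,0,0,0,12],[0.03,-0.100,0.006,0,0,0,18],[0.03,-0.135,0.008,0,0,0,24],[0.03,-0.155,0.010,0,0,0,30]]'|head -3
python3 -m handwheel '[[0.03,0,0,0,0,0,6],[0.03,0,0,0,0,0,12],[0.03,0,0,0,0,0,18],[0.03,0,0,0,0,0,18],[0.03,0,0,0,0,0,18]]'|head -3
python3 - <<'E'
from h import *
go(.381,-.304,.185,-68); print(status.get_obs()["joint_pos"].round())
C=cam("wrist"); cv2.imwrite("pics/w6.png",C["im"])
E
```

```text
time: 11.95
ee_pos: [0.3883, -0.3057, 0.2885]
tcp_rot: [-179.9, -0.0, -50.3]
time: 12.37
ee_pos: [0.3916, -0.3068, 0.2884]
tcp_rot: [-179.9, -0.0, -67.8]
t12.4 at [ 391.6 -306.8  288.4] [-179.9   -0.   -67.8] delta [ -6.7   8.9 103.4] rot [-0.1 -0.   0.2] rows>=2.5
[-15.   4. -23.  -0. -63.  38.]
```

View pics/w6.png

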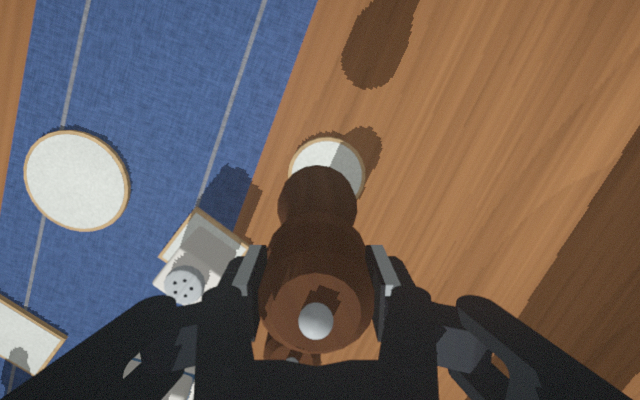

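The mill is held upright with its ball at (316,321). The small coaster is visible behind it, with rim points at (288,172), (328,137) and (365,180). I'll get the in-hand offset and the coaster centre.

```bash
python3 - <<'E'
from h import *
C=cam("wrist"); o=status.get_obs(); R=Ro.from_euler("xyz",o["tcp_rot"],degrees=True)
b=cast(C,[(316,321)],o["ee_pos"][2]-.030)[0]; print("ball in tool",R.inv().apply(b-o["ee_pos"])*1000)
P=cast(C,[(288,172),(328,137),(365,180)],.006)[:,:2]*1000
A=np.c_[2*P,np.ones(3)]; s=np.linalg.solve(A,(P**2).sum(1)); print("small",s[:2],np.sqrt(s[2]+s[0]**2+s[1]**2))
go(.382,-.3045,.19,-67.8)
E
```

```text
ball in tool [-1.11851385  0.03460357 29.99961611]
small [ 379.48810715 -304.37237947] 39.65089161306385
t12.5 at [ 391.7 -306.8  287.9] [-180.    -0.   -67.8] delta [-5.8  8.2 97.9] rot [-0. -0.  0.] rows>=2.4
```

```bash
python3 -m handwheel '[[0.03,-0.005,0.009,0.03,0,0,0],[0.03,-0.005,0.009,0.065,0,0,0],[0.03,-0.005,0.009,0.088,0,0,0],[0.03,-0.005,0.009,0.095,0,0,0],[0.03,-0.005,0.009,0.095,0,0,0]]' | grep -E "pos|force|gap"
for i in 1 ; do python3 -m handwheel '[[0.03,0,0,0.001,0,0,0],[0.03,0,0,0.002,0,0,0],[0.03,0,0,0.002,0,0,0]]'|grep -E "pos|force"; done
```

```text
ee_pos: [0.3807, -0.3053, 0.1909]
wrist_force: [-0.6, 0.0, -2.1]
finger_gap: 0.0424
grip_force: 46.5
ee_pos: [0.3824, -0.3059, 0.1917]
wrist_force: [0.2, 0.2, -1.9]
grip_force: 46.5
```

```bash
for i in 1 2; do python3 -m handwheel '[[0.03,0,0,0.001,0,0,0],[0.03,0,0,0.002,0,0,0],[0.03,0,0,0.002,0,0,0]]'|grep -E "pos|wrist"; done
```

```text
ee_pos: [0.3816, -0.3056, 0.1887]
wrist_force: [0.7, 0.5, -2.4]
ee_pos: [0.3814, -0.3055, 0.1862]
wrist_force: [-0.4, 0.1, -2.4]
```

```bash
python3 -m handwheel '[[0.03,0,0,0.001,0,0,0],[0.03,0,0,0.001,0,0,0]]'|grep -E "pos|wrist"
```

```text
ee_pos: [0.3816, -0.3059, 0.1861]
wrist_force: [-1.2, 0.7, 5.1]
```

```bash
python3 -m handwheel '[[0.055,0,0,0,0,0,0],[0.07,0,0,0,0,0,0],[0.085,0,0,0,0,0,0],[0.085,0,0,0,0,0,0],[0.085,0,0,0,0,0,0]]'|grep -E "force|gap"
python3 -m handwheel '[[0.085,0,0,-0.015,0,0,0],[0.085,0,0,-0.040,0,0,0],[0.085,0,0,-0.080,0,0,0],[0.085,0,0,-0.110,0,0,0],[0.085,-0.03,0,-0.120,0,0,0]]'|head -2
python3 -m handwheel '[[0.085,0,0,0,0,0,0],[0.085,0,0,0,0,0,0]]'|head -2
python3 - <<'E'
from h import *
C=cam("wrist"); H,S,V=cv2.split(cv2.cvtColor(C["im"],cv2.COLOR_BGR2HSV))
print("pred ball",proj(C,[.381,-.3045,.157]))
w=((S<60)&(V>120)).astype(np.uint8)
for b in blobs(C,w,.157,20,4000):
    if 200<b[0][0]<440 and b[0][1]<330: print(b)
for n,p in (("candle",(.645,.177,.30,-20)),("butter",(.474,.003,.25,-87))): print(n); go(*p)
cv2.imwrite("pics/w7.png",C["im"])
E
```

```text
wrist_force: [-1.1, 0.1, 0.0]
finger_gap: 0.0852
grip_force: 0.0
time: 14.63
ee_pos: [0.3734, -0.2804, 0.3099]
time: 14.8
ee_pos: [0.3702, -0.2772, 0.3065]
pred ball [[317.1545076 164.5771121]]
([280.0, 310.0], [365.8, -196.8], [[365.6, -197.0], [12.0, 11.8], 62.2])
([318.0, 167.0], [380.1, -303.0], [[379.9, -303.2], [11.4, 11.6], 22.2])
([318.0, 122.0], [390.4, -329.0], [[388.9, -325.2], [42.3, 29.6], 22.2])
([219.0, 80.0], [454.0, -325.5], [[453.9, -324.4], [2.8, 103.5], 0.1])
candle
t14.8 at [ 370.2 -277.5  305.7] [-179.9   -0.   -67.9] delta [-317.7 -425.6    5.9] rot [ -0.   -0.1 -47.9] rows>=12.7
butter
t14.8 at [ 370.2 -277.5  305.7] [-179.9   -0.   -67.9] delta [-220.9 -201.6   55.7] rot [-0.1 -0.  19.1] rows>=7.3
```

The mill is centred within about 1 mm. Next is the butter dish.

```bash
python3 -m handwheel '[[0.085,-0.022,-0.020,0,0,0,-7],[0.085,-0.044,-0.040,0,0,0,-14],[0.085,-0.066,-0.060,0,0,0,-21],[0.085,-0.088,-0.080,0,0,0,-28],[0.085,-0.110,-0.100,0.02,0,0,-35]]'|head -3
python3 - <<'E'
from h import *
go(.474,.003,.25,3)
E
```

```text
time: 15.27
ee_pos: [0.4237, -0.1375, 0.2874]
tcp_rot: [-179.9, -0.2, -32.6]
t15.3 at [ 423.7 -137.5  287.4] [-179.9   -0.2  -32.6] delta [ -33.5 -145.4   37.5] rot [ -0.   -0.3 -35.6] rows>=5.0
```

```bash
python3 -m handwheel '[[0.085,-0.010,-0.035,0.01,0,0,-7],[0.085,-0.020,-0.070,0.02,0,0,-14],[0.085,-0.030,-0.105,0.03,0,0,-21],[0.085,-0.045,-0.143,0.037,0,0,-28],[0.085,-0.055,-0.143,0.037,0,0,-35]]'|head -3
python3 -m handwheel '[[0.085,0,0,0,0,0,0],[0.085,0,0,0,0,0,0]]'|head -3
python3 - <<'E'
from h import *
C=cam("wrist"); cv2.imwrite("pics/w8.png",C["im"]); go(.474,.002,.122,3)
print(proj(C,[(.474,.002,.071),(.451,.001,.071),(.497,.003,.071)]))
E
```

```text
time: 15.68
ee_pos: [0.4552, 0.0155, 0.2461]
tcp_rot: [179.9, 0.1, 2.5]
time: 15.85
ee_pos: [0.4532, 0.0119, 0.2474]
tcp_rot: [179.9, 0.1, 2.0]
t15.9 at [453.4  11.4 247.8] [1.8e+02 1.0e-01 1.9e+00] delta [ 20.5   9.9 125.7] rot [ 0.   0.1 -1.1] rows>=3.1
[[331.43896614 170.57044282]
 [331.29684985 201.5679874 ]
 [331.5862805  137.97025089]]
```

View pics/w8.png

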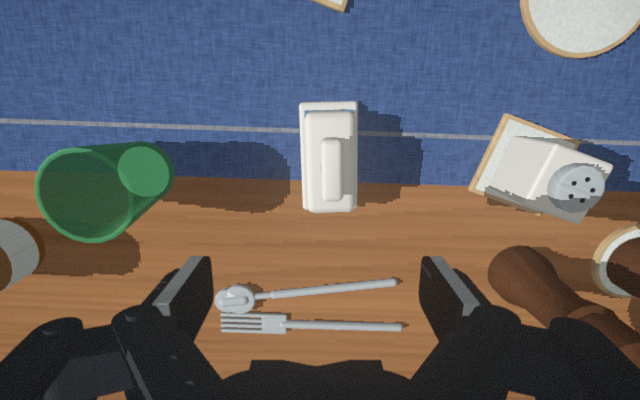

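The wrist view shows the handle's top face centred at (332,169.5) against a predicted (331.4,170.6), so it's confirmed. I'll descend with the fingertips just above the cover.

```bash
python3 -m handwheel '[[0.085,0.0205,0.0095,0.03,0,0,-0.7],[0.085,0.0205,0.0095,0.070,0,0,-0.7],[0.085,0.0205,0.0095,0.105,0,0,-0.7],[0.085,0.0205,0.0095,0.122,0,0,-0.7],[0.085,0.0205,0.0095,0.122,0,0,-0.7]]' | grep -E "pos|force|gap"
python3 -m handwheel '[[0.035,0,0,0,0,0,0],[0.035,0,0,0,0,0,0],[0.035,0,0,0,0,0,0],[0.035,0,0,0,0,0,0]]' | grep -E "pos|wrist|gap"
```

```text
ee_pos: [0.4721, 0.0007, 0.1226]
wrist_force: [-0.8, 0.0, -0.8]
finger_gap: 0.0856
grip_force: 0.0
ee_pos: [0.475, 0.003, 0.1279]
wrist_force: [-0.4, 0.7, 0.7]
finger_gap: 0.0382
```

```bash
python3 -m handwheel '[[0.035,0,0,0.002,0,0,0],[0.035,0,0,0.004,0,0,0],[0.035,0,0,0.004,0,0,0]]' | grep -E "pos|wrist|gap"
python3 -m handwheel '[[0.005,0,0,0,0,0,0],[0.005,0,0,0,0,0,0],[0.005,0,0,0,0,0,0],[0.005,0,0,0,0,0,0],[0.005,0,0,0,0,0,0]]' 60 | grep -E "pos|force|gap"
python3 -m handwheel '[[0.005,0,0,-0.005,0,0,0],[0.005,0,0,-0.015,0,0,0],[0.005,0,0,-0.035,0,0,0],[0.005,0,0,-0.06,0,0,0],[0.005,0,0,-0.06,0,0,0]]' | grep -E "pos|rot|force|gap"
python3 - <<'E'
from h import *
go(.6585,.0125,.2,-17.5)
E
```

```text
ee_pos: [0.4741, 0.003, 0.1225]
wrist_force: [0.7, -0.3, 0.3]
finger_gap: 0.0351
ee_pos: [0.4741, 0.0028, 0.1224]
wrist_force: [0.2, -1.8, -0.1]
finger_gap: 0.0145
grip_force: 61.8
ee_pos: [0.4759, 0.0035, 0.1862]
tcp_rot: [-179.9, -0.3, 2.8]
wrist_force: [1.3, 0.2, -4.2]
finger_gap: 0.0147
grip_force: 61.1
t17.7 at [475.9   3.5 186.2] [-179.9   -0.3    2.8] delta [182.9  -0.2 -12.8] rot [-0.1 -0.3 20.3] rows>=4.4
```

```bash
python3 -m handwheel '[[0.005,0.015,0,-0.01,0,0,5],[0.005,0.04,0,-0.03,0,0,10],[0.005,0.06,0,-0.05,0,0,15],[0.005,0.07,0,-0.06,0,0,20.3],[0.005,0.07,0,-0.06,0,0,20.3]]' | grep -E "pos|rot|force|gap"
python3 -m handwheel '[[0.005,0,0,0,0,0,0]]' | grep -E "pos|rot|gap"
python3 - <<'E'
from h import *
C=cam("wrist"); cv2.imwrite("pics/w9.png",C["im"]); np.save("w9.npy",np.c_[C["Rc"],C["c"]]); go(.6577,.0108,.2,-17.5)
E
```

```text
ee_pos: [0.5469, 0.0068, 0.244]
tcp_rot: [-179.9, -0.2, -17.8]
wrist_force: [0.7, 0.4, -5.8]
finger_gap: 0.0147
grip_force: 61.1
ee_pos: [0.5436, 0.0063, 0.2415]
tcp_rot: [-180.0, 0.1, -17.5]
finger_gap: 0.0146
t18.3 at [542.8   6.1 240.9] [180.    0.2 -17.5] delta [108.3 -39.1  40.6] rot [0.  0.2 0. ] rows>=2.9
```

View pics/w9.png

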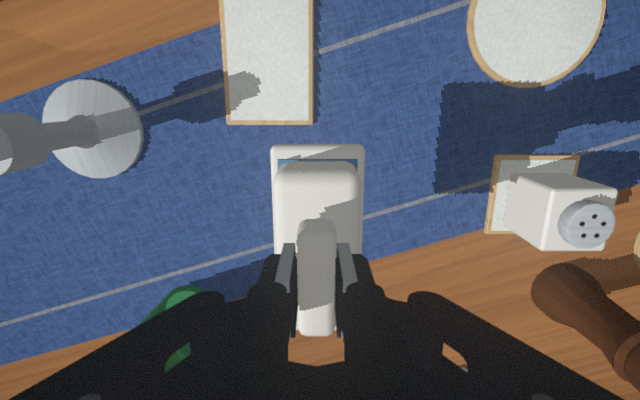

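The wrist view shows the dish held level with its handle from (317,220) to (317,335). The oblong coaster's near corners are at (227,124) and (313,125), square to the dish. The candlestick foot is at (92,128).

```bash
python3 - <<'E'
from h import *
C=cam("wrist"); o=status.get_obs(); R=Ro.from_euler("xyz",o["tcp_rot"],degrees=True)
P=cast(C,[(227,124),(313,125)],.006)[:,:2]*1000; d=P[1]-P[0]; L=np.linalg.norm(d); n=np.array([-d[1],d[0]])/L
print(P.round(1),L,"ang",np.degrees(np.arctan2(n[1],n[0])),"centre",P.mean(0)+60*n)
h=cast(C,[(317,220),(317,335)],o["ee_pos"][2]-.0514); print("handle in tool",(R.inv().apply(h-o["ee_pos"])*1000).round(1))
f=cast(C,[(272,146),(364,146)],o["ee_pos"][2]-.1124); print("foot front in tool",(R.inv().apply(f-o["ee_pos"])*1000).round(1))
P=cast(C,[(42,130),(143,128),(92,80),(94,178)],.003)*1000; print("candle foot",P.round(1).tolist(),P.mean(0))
E
```

```text
[[611.9  64.2]
 [589.1  -5.4]] 73.19173773543905 ang -18.134964410121423 centre [657.52604438  10.71690412]
handle in tool [[ 27.3  -0.3  51.3]
 [-22.   -0.2  51.5]]
foot front in tool [[ 46.4 -23.5 112.2]
 [ 46.5  24.1 112.3]]
candle foot [[655.7, 220.2, 3.0], [630.6, 135.5, 3.0], [679.5, 159.3, 3.0], [603.6, 196.7, 3.0]] [642.36443715 177.89960967   3.        ]
```

```bash
python3 -m handwheel '[[0.005,0.030,-0.011,0,0,0,0.3],[0.005,0.065,-0.023,0,0,0,0.3],[0.005,0.095,-0.034,0,0,0,0.3],[0.005,0.1085,-0.039,0.01,0,0,0.3],[0.005,0.1085,-0.039,0.03,0,0,0.3]]' | grep -E "pos|rot|gap"
python3 -m handwheel '[[0.005,0,0,0.03,0,0,0],[0.005,0,0,0.055,0,0,0],[0.005,0,0,0.065,0,0,0],[0.005,0,0,0.065,0,0,0],[0.005,0,0,0.065,0,0,0]]' | grep -E "pos|rot|wrist|gap"
python3 - <<'E'
from h import *
go(.6578,.0107,.1285,-17.9)
E
```

```text
ee_pos: [0.6626, 0.011, 0.2126]
tcp_rot: [-179.9, -0.2, -17.8]
finger_gap: 0.0146
ee_pos: [0.659, 0.0106, 0.1473]
tcp_rot: [179.9, 0.1, -17.8]
wrist_force: [0.6, -0.0, -4.9]
finger_gap: 0.0147
t19.2 at [659.   10.6 147.3] [ 1.799e+02  1.000e-01 -1.780e+01] delta [-1.1  0.3 18.8] rot [0.1 0.1 0.1] rows>=0.5
```

```bash
python3 -m handwheel '[[0.005,-0.001,0,0.006,0,0,0],[0.005,-0.001,0,0.012,0,0,0],[0.005,-0.001,0,0.015,0,0,0],[0.005,-0.001,0,0.015,0,0,0]]' | grep -E "pos|wrist"
python3 -m handwheel '[[0.005,0,0,0.001,0,0,0],[0.005,0,0,0.002,0,0,0],[0.005,0,0,0.002,0,0,0]]' | grep -E "pos|wrist"
```

```text
ee_pos: [0.658, 0.011, 0.1322]
wrist_force: [-0.6, -0.0, -5.5]
ee_pos: [0.6583, 0.011, 0.1305]
wrist_force: [-0.1, 0.4, -5.5]
```

```bash
python3 -m handwheel '[[0.005,0,0,0.001,0,0,0],[0.005,0,0,0.0015,0,0,0],[0.005,0,0,0.0015,0,0,0]]' | grep -E "pos|wrist"
```

```text
ee_pos: [0.6583, 0.011, 0.1288]
wrist_force: [0.1, -0.2, -5.8]
```

```bash
python3 -m handwheel '[[0.005,0,0,0.001,0,0,0],[0.005,0,0,0.001,0,0,0]]' | grep -E "pos|wrist"
```

```text
ee_pos: [0.6584, 0.011, 0.1284]
wrist_force: [-1.8, 0.2, -1.2]
```

```bash
python3 -m handwheel '[[0.005,0,0,0.0005,0,0,0],[0.03,0,0,0.0005,0,0,0],[0.06,0,0,0.0005,0,0,0],[0.08,0,0,0.0005,0,0,0],[0.08,0,0,0.0005,0,0,0]]' | grep -E "pos|wrist|gap"
python3 -m handwheel '[[0.085,0,0,-0.015,0,0,0],[0.085,0,0,-0.040,0,0,0],[0.085,0,0,-0.080,0,0,0],[0.085,0,0,-0.110,0,0,0],[0.085,-0.03,0,-0.150,0,0,0]]'|head -2
python3 -m handwheel '[[0.085,-0.03,-0.02,-0.01,0,0,0],[0.085,-0.03,-0.02,-0.02,0,0,0],[0.085,-0.03,-0.02,-0.02,0,0,0]]'|head -2
python3 - <<'E'
from h import *
C=cam("wrist"); cv2.imwrite("pics/w10.png",C["im"]); H,S,V=cv2.split(cv2.cvtColor(C["im"],cv2.COLOR_BGR2HSV))
print("pred handle",proj(C,[(.6575,.0107,.077)]))
b=((H>95)&(H<125)&(S>80)|(V<60)).astype(np.uint8)
w=cv2.morphologyEx(((S<70)&(V>100)).astype(np.uint8),cv2.MORPH_OPEN,np.ones((9,9),np.uint8))
for z in (.006,):
  for q in blobs(C,w,z,1000): print(q)
go(.6435,.1775,.28,-20)
E
```

```text
ee_pos: [0.6587, 0.0111, 0.1276]
wrist_force: [0.5, 0.4, 0.2]
finger_gap: 0.0628
time: 21.0
ee_pos: [0.6367, 0.018, 0.2714]
time: 21.25
ee_pos: [0.6123, 0.0481, 0.2941]
pred handle [[344.91956708 120.03886626]]
([569.0, 241.0], [452.3, -191.4], [[451.8, -193.7], [116.5, 93.2], 72.4])
([176.0, 187.0], [639.3, 196.9], [[644.6, 205.1], [140.0, 84.3], 88.1])
([338.0, 112.0], [658.9, 12.0], [[659.2, 11.8], [67.5, 113.0], 72.4])
([558.0, 87.0], [618.0, -199.3], [[618.1, -199.5], [100.9, 98.8], 72.4])
t21.3 at [612.4  47.5 292.3] [-179.9   -0.2  -17.8] delta [ -10.1 -133.2   12.5] rot [-0.1 -0.2  2.2] rows>=3.2
```

```bash
python3 -m handwheel '[[0.085,-0.005,-0.033,0,0,0,0],[0.085,-0.010,-0.066,0,0,0,0],[0.085,-0.020,-0.100,0,0,0,0],[0.085,-0.030,-0.133,0,0,0,0],[0.085,-0.030,-0.133,0,0,0,0]]'|head -2
python3 -m handwheel '[[0.085,0,0,0,0,0,0]]'|head -2
python3 - <<'E'
from h import *
C=cam("wrist"); im=C["im"]; cv2.imwrite("pics/w11.png",im); H,S,V=cv2.split(cv2.cvtColor(im,cv2.COLOR_BGR2HSV))
print("pred top",proj(C,[(.6435,.1775,.132),(.6435,.1775,.0)]).round())
# warm white candle vs grey steel
for lo in (170,195):
  w=((V>lo)&(S<60)).astype(np.uint8); w=cv2.morphologyEx(w,cv2.MORPH_OPEN,np.ones((5,5),np.uint8))
  for q in blobs(C,w,.132,100,6000):
    if q[0][1]<260: print(lo,q)
w=((S<60)&(V>60)).astype(np.uint8); w[260:]=0; w=cv2.morphologyEx(w,cv2.MORPH_OPEN,np.ones((9,9),np.uint8))
for q in blobs(C,w,.003,1000): print("grey",q)
go(.6435,.1775,.15,-20)
cv2.imwrite("pics/w11c.png",cv2.resize(im[60:260,190:450],None,fx=3,fy=3))
E
```

```text
time: 21.72
ee_pos: [0.6249, 0.187, 0.2883]
time: 21.8
ee_pos: [0.6245, 0.184, 0.2884]
pred top [[317. 177.]
 [316. 149.]]
170 ([347.0, 163.0], [646.3, 155.9], [[645.3, 155.6], [10.4, 17.1], 73.4])
170 ([307.0, 148.0], [662.6, 178.2], [[661.6, 177.2], [45.7, 56.1], 60.0])
170 ([45.0, 12.0], [785.7, 298.7], [[785.6, 299.8], [28.0, 13.3], 71.9])
195 ([302.0, 151.0], [661.3, 181.7], [[660.5, 181.7], [36.6, 56.0], 80.8])
grey ([316.0, 149.0], [642.5, 178.5], [[643.1, 178.0], [85.1, 85.2], 26.0])
grey ([482.0, 78.0], [657.7, 5.7], [[657.2, 3.5], [82.8, 113.1], 72.4])
grey ([55.0, 11.0], [837.9, 367.3], [[836.4, 367.7], [64.2, 20.8], 71.9])
t21.9 at [624.4 182.8 288.8] [ 1.799e+02  1.000e-01 -1.780e+01] delta [ 20.   -1.1 138.7] rot [0.1 0.1 2.2] rows>=3.4
```

View pics/w11c.png

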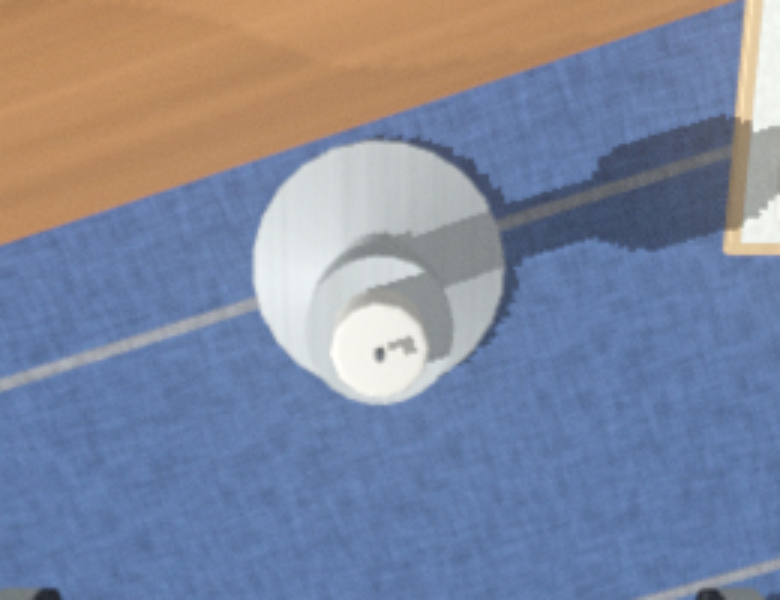

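The crop shows the candle top at full-frame pixel (316.3,176.7) against a predicted (317,177), and the foot disc measures 85 mm. Confirmed, so I'll grip the cup.

```bash
python3 -m handwheel '[[0.085,0.020,-0.001,0.02,0,0,0],[0.085,0.020,-0.001,0.060,0,0,0],[0.085,0.020,-0.001,0.100,0,0,0],[0.085,0.020,-0.001,0.130,0,0,0],[0.085,0.020,-0.001,0.137,0,0,0]]'|head -2
python3 -m handwheel '[[0.02,0,0,0,0,0,0],[0.02,0,0,0,0,0,0],[0.02,0,0,0,0,0,0],[0.02,0,0,0,0,0,0],[0.02,0,0,0,0,0,0]]' 50 | grep -E "pos|force|gap"
python3 -m handwheel '[[0.02,0,0,0,0,0,0],[0.02,0,0,0,0,0,0]]' | grep -E "pos|force|gap"
```

```text
time: 22.27
ee_pos: [0.641, 0.1744, 0.1471]
ee_pos: [0.6447, 0.1776, 0.1564]
wrist_force: [-0.7, -2.1, 6.0]
finger_gap: 0.0347
grip_force: 49.6
ee_pos: [0.6447, 0.1776, 0.1564]
wrist_force: [-0.9, -1.7, 6.2]
finger_gap: 0.0348
grip_force: 49.8
```

```bash
python3 -m handwheel '[[0.02,0,0,-0.008,0,0,0],[0.02,0,0,-0.030,0,0,0],[0.02,0,0,-0.065,0,0,0],[0.02,0,0,-0.105,0,0,0],[0.02,0,0,-0.135,0,0,0]]' | grep -E "pos|force|gap|rot"
python3 -m handwheel '[[0.02,0,0,0,0,0,0]]' | grep -E "pos|force|gap|rot"
python3 - <<'E'
from h import *
go(.6185,-.1995,.29,-17.8)
E
```

```text
ee_pos: [0.6437, 0.1776, 0.2925]
tcp_rot: [-179.9, -0.1, -17.8]
wrist_force: [0.8, -0.2, -3.3]
finger_gap: 0.0342
grip_force: 50.6
ee_pos: [0.646, 0.1784, 0.2978]
tcp_rot: [-179.5, -0.5, -17.8]
wrist_force: [2.7, -0.1, -1.3]
finger_gap: 0.0342
grip_force: 50.7
t23.4 at [646.  178.4 297.8] [-179.5   -0.5  -17.8] delta [ 89.3 368.2   5.7] rot [-0.5 -0.5  0. ] rows>=9.1
```

```bash
python3 -m handwheel '[[0.02,0.005,0.020,0,0,0,0],[0.02,0.013,0.055,0,0,0,0],[0.02,0.022,0.090,0,0,0,0],[0.02,0.031,0.127,0,0,0,0],[0.02,0.040,0.164,0,0,0,0]]' | head -2
python3 -m handwheel '[[0.02,0.009,0.037,0,0,0,0],[0.02,0.018,0.074,0,0,0,0],[0.02,0.027,0.111,0,0,0,0],[0.02,0.036,0.148,0,0,0,0],[0.02,0.042,0.175,0,0,0,0]]' | head -2
python3 -m handwheel '[[0.02,0.003,0.012,0,0,0,0],[0.02,0.006,0.024,0,0,0,0],[0.02,0.006,0.024,0,0,0,0]]' | head -4
python3 - <<'E'
from h import *
go(.6185,-.1995,.1624,-17.8)
C=cam("wrist"); cv2.imwrite("pics/w12.png",C["im"]); o=status.get_obs(); R=Ro.from_euler("xyz",o["tcp_rot"],degrees=True)
H,S,V=cv2.split(cv2.cvtColor(C["im"],cv2.COLOR_BGR2HSV)); w=((S<70)&(V>190)).astype(np.uint8)
for q in blobs(C,w,o["ee_pos"][2]-.0244,300): print(q, (R.inv().apply(np.r_[np.array(q[1])/1000,o["ee_pos"][2]-.0244]-o["ee_pos"])*1000).round(1))
E
```

```text
time: 23.77
ee_pos: [0.6306, 0.008, 0.289]
time: 24.18
ee_pos: [0.6168, -0.1728, 0.2891]
time: 24.43
ee_pos: [0.6157, -0.1966, 0.2887]
tcp_rot: [-180.0, 0.0, -17.9]
wrist_force: [0.5, 0.6, -2.3]
t24.4 at [ 615.7 -196.6  288.7] [-180.     0.   -17.9] delta [  3.6   1.9 126.3] rot [-0.   0.  -0.1] rows>=3.0
([353.0, 339.0], [609.2, -206.2], [[611.5, -206.3], [8.9, 14.9], 74.3]) [-3.1 12.3 24.4]
([356.0, 234.0], [642.8, -216.9], [[642.9, -217.3], [7.6, 8.0], 5.8]) [32.2 12.1 24.4]
([89.0, 225.0], [668.7, -145.2], [[669.7, -150.8], [25.5, 16.5], 72.2]) [ 34.8 -64.1  24.4]
([80.0, 172.0], [683.4, -150.1], [[683.0, -150.4], [10.8, 6.7], 73.3]) [ 50.3 -63.9  24.4]
([98.0, 144.0], [688.9, -158.4], [[687.5, -159.9], [18.4, 5.9], 73.3]) [ 58.1 -57.7  24.4]
([306.0, 172.0], [663.7, -208.4], [[663.6, -206.4], [25.6, 40.0], 23.3]) [49.5 -2.4 24.4]
```

```bash
python3 -m handwheel '[[0.02,0.0045,0.002,0.03,0,0,0],[0.02,0.0045,0.002,0.070,0,0,0],[0.02,0.0045,0.002,0.100,0,0,0],[0.02,0.0045,0.002,0.115,0,0,0],[0.02,0.0045,0.002,0.120,0,0,0]]' | grep -E "pos|wrist|gap"
python3 -m handwheel '[[0.02,0,0,0,0,0,0],[0.02,0,0,0,0,0,0]]' | grep -E "pos|wrist|gap"
```

```text
ee_pos: [0.6183, -0.1966, 0.1651]
wrist_force: [-0.1, -0.2, -2.0]
finger_gap: 0.0344
ee_pos: [0.6208, -0.1976, 0.1699]
wrist_force: [0.6, -0.3, -2.5]
finger_gap: 0.0346
```

```bash
python3 -m handwheel '[[0.02,-0.0005,0.002,0.002,0,0,0],[0.02,-0.0005,0.002,0.004,0,0,0],[0.02,-0.0005,0.002,0.0055,0,0,0],[0.02,-0.0005,0.002,0.0055,0,0,0]]' | grep -E "pos|wrist"
python3 -m handwheel '[[0.02,0,0,0.001,0,0,0],[0.02,0,0,0.0015,0,0,0],[0.02,0,0,0.0015,0,0,0]]' | grep -E "pos|wrist"
```

```text
ee_pos: [0.6187, -0.2001, 0.1637]
wrist_force: [-0.7, 0.8, -3.3]
ee_pos: [0.619, -0.2002, 0.1626]
wrist_force: [-1.3, 0.1, 3.1]
```

```bash
python3 -m handwheel '[[0.02,0,0,0.001,0,0,0],[0.02,0,0,0.001,0,0,0]]' | grep -E "pos|wrist"
```

```text
ee_pos: [0.6191, -0.2004, 0.1625]
wrist_force: [-3.9, 0.1, 8.8]
```

Contact at the expected height. I'll release, back off and check everything numerically.

```bash
python3 -m handwheel '[[0.05,0,0,0,0,0,0],[0.07,0,0,0,0,0,0],[0.085,0,0,0,0,0,0],[0.085,0,0,0,0,0,0],[0.085,0,0,0,0,0,0]]'|grep -E "wrist|gap"
python3 -m handwheel '[[0.085,0,0,-0.015,0,0,0],[0.085,0,0,-0.040,0,0,0],[0.085,0,0,-0.080,0,0,0],[0.085,0,0,-0.120,0,0,0],[0.085,-0.02,0,-0.150,0,0,0]]'|head -2
python3 -m handwheel '[[0.085,-0.03,-0.02,-0.01,0,0,0],[0.085,-0.06,-0.04,-0.01,0,0,0],[0.085,-0.08,-0.06,-0.01,0,0,0],[0.085,-0.08,-0.06,-0.01,0,0,0],[0.085,-0.08,-0.06,-0.01,0,0,0]]'|head -2
python3 - <<'E'
from h import *
C=cam("wrist"); cv2.imwrite("pics/w13.png",C["im"]); T=cam("top"); cv2.imwrite("pics/t13.png",T["im"])
for n,X in (("candle base/top",[(.618,-.1995,.006),(.618,-.1995,.138)]),("butter",[(.6575,.0107,.006),(.6575,.0107,.077)]),("salt",[(.470,-.1755,.078)]),("mill",[(.381,-.304,.157)])): print(n,proj(C,X).round(),proj(T,X).round())
cv2.imwrite("pics/fin.png",np.vstack([C["im"][:290],T["im"][130:310]]) if 0 else cv2.resize(C["im"],None,fx=1.25,fy=1.25,interpolation=cv2.INTER_CUBIC))
E
```

```text
wrist_force: [-0.8, -0.3, -0.5]
finger_gap: 0.0847
time: 26.65
ee_pos: [0.6019, -0.1947, 0.3133]
time: 27.07
ee_pos: [0.5415, -0.1112, 0.3216]
candle base/top [[376.  69.]
 [408.  53.]] [[391. 193.]
 [401. 186.]]
butter [[174.  96.]
 [141.  95.]] [[312. 176.]
 [312. 172.]]
salt [[404. 229.]] [[386. 249.]]
mill [[617. 320.]] [[449. 291.]]
```

View pics/fin.png

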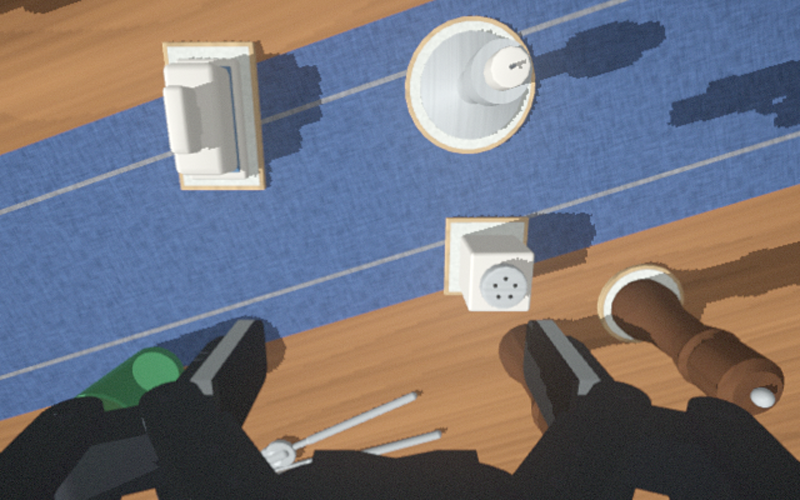

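The final view shows every piece upright and on its coaster. The butter handle is at (177,119) against a predicted (176,119), and the wick is at (514,66) against (510,66). The salt cellar and mill were already checked. The gripper is clear of everything.

```bash
python3 -c "
from rig import job; print(job.sign_off())"
```

```text
the job is handed in; nothing more can be done
None
```

I stood all four pieces upright on their matching coasters and handed the job in at about 27 s of the 128 s; the last camera checks put each within a few millimetres of centre, and I did not touch the tumbler or jam jar (sign-off returned no verdict).

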